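# Refit the clevis pin of the carton stop

### The arm

A 6-joint arm with a two-finger parallel gripper is mounted at the origin on a cart in front of the work surface, level with it; the furniture and walls round the work are solid. World frame = base frame: x ahead of the robot, y to its left, z up, the work surface at z = 0. Lengths are in m, angles in rad, forces in N, time in s.
With the tool pointing down it reaches from about 0.4 to 0.925 m from the base axis. Payload 12.5 kg.
Tool frame: the origin (TCP) lies on the mounting face of the last link; the fingertips stand r.tip_reach ahead of it and the grasp point (between the pads) lies 171 mm ahead of it (r.tip_reach is the distance from the TCP to the fingertips, in m); z points along the fingers, y is the line along which they close (so a half turn about z gives the same grasp; the last joint's range is limited). The gripper opens to 95 mm and grips with 3 to 60 N. Pads are 20 mm wide; open, the fingers measure 119 mm over their backs; the gripper's body (75 mm by 180 mm) begins 59 mm behind the grasp point.
Start: joints at [-1.395, 0.491, 1.559, -0, 1.092, -0.106], TCP at [0.174, -0.6, 0.405] pointing down, gripper open.
Joint ranges: [-3.1, 3.1], [-0.84, 2.19], [0.05, 2.79], [-1.13, 4.28], [0.06, 2.93], [-2.69, 2.69]. Speed limits (rad/s): [2.22, 2.22, 2.79, 3.14, 3.14, 3.14].

### API

Orientations are given as a unit quaternion [x, y, z, w].
In Python, from cell import r gives the robot as it stands.
- The arm moves only by the tool play_rows, never from a script. Its argument "commands" is a list of rows, each an object with "slide": the shift along the tool's x, y, z in units of 0.02 m (1.0 is 0.02 m), a list of three; "spin": the turn about the tool's z in units of 0.08 rad (1.0 is 0.08 rad). A call has 1 to 5 rows; each row shifts and turns the commanded pose from where the row before left it, along the tool's axes as they then stand; what a row does not reach is not made up. A row lasts 1/8 s, in which the tool goes at most 62.5 mm and 10.7 degrees, less where a joint would pass 70% of its speed; a pose out of reach is approached as far as the arm can. A call with a number of a shift or a turn outside -1 to 1 is refused whole. A call with a gripper value outside its range is refused whole. "gripper" is the opening, from -1 (shut) to 1 (fully open), set as the call begins (left out, the last holds). The fingers move at their own pace and stop on an object; "grip_force" is the grip in N (left out, the last holds). Time passes only in rows, so rows that do not move let the fingers close. It gives the time, the measured TCP pose, the force, the opening and the grip force at its end, in the units of the state.
- r.sense(): the state, without advancing time (a new reading comes with each control period).
- r.snapshot(name): name is "side" or "top" or "wrist"; returns the picture (480x640x3 uint8, red, green, blue); there is no depth.
- r.get_calibration(name): a dict with "mtx" (3x3 intrinsics, pixels), "view" (4x4, takes a point from world to camera coordinates). Camera axes: x right, y up, looking along -z (the intrinsics and any distortion apply to the point x, -y, -z); pixel columns grow to the right and rows downward; lengths in m; the calibration is good to about 2 mm. The wrist camera is an equidistant fisheye: a pixel r from the principal point sees the ray r / f radians off the axis. A picture is of the moment at which its call begins: read the wrist's pose just before it. get_calibration takes no time and is no camera call; for the wrist camera it gives the pose at the moment of the call.
- r.job_done(): hands the job in; it is judged then, once.
The state is a dict: "time_s": time; "joint_pos": joint angles; "joint_vel": joint speeds; "joint_torque": joint torques, N m; "ee_pos": TCP position; "tcp_rot": TCP orientation; "wrist_force": force on the tool from outside, world axes, zero at the start; "wrist_torque": the same for the moment, N m; "grip_width": finger opening in m; "grip_force": force on a finger pad.
Only numpy, scipy, OpenCV 4.12 (cv2) and the standard library are available. Lean on these libraries where they do the work, as an engineer would, in place of code of your own. Each camera call takes 0.05 s, during which the arm holds its last target. There are 200 camera calls.

### The job

The slide bar of the carton stop has come unpinned. Take the locking pin from its rest, stand it in the top hole of the clevis, and slide the bar gently towards the clevis by its handle until you feel the pin drop into the bar's eye; then press the pin home through the lower knuckle until its collar sits flush on the clevis. Never force the pin, and leave the other things on the table where they are.

Things in the scene. Friction and masses are not known exactly. Their poses are not given: they have to be found in the camera images.
- locking_pin: Steel pin, about 70 g, standing nose down in its rest, nose on the table. Origin at the tip of the nose, z along the pin to its head. Shank 12 mm across and 48 mm long, tapering to 9 mm over the last 5 mm of the nose; then a collar 22 mm across, 3 mm thick; then a dark round grip 16 mm across from z = 51 to 79 mm, its top (grip it at about z = 68 mm).
- pin_rest: Grey plastic block 50 x 70 x 30 mm, fixed, with one through hole in the middle of its top in which the pin stands loosely. Origin at the centre of its underside.
- clevis: Steel clevis block, fixed. Origin on the axis of its vertical 13.2 mm hole, at table height; +y points along the slide bar towards its handle, z up. 44 mm wide (x), y = -56 to +22 mm. Upper knuckle z = 38 to 54 mm, slot for the bar 22 to 38 mm, lower knuckle 6 to 22 mm. Home: the pin's collar lies on the top face, nose at z = 6 mm. Load the pin against it with no more than 35 N.
- clevis_mouth (a point): Centre of the top hole of the clevis, on its top face, 54 mm above the table.
- lower_knuckle (a point): Centre of the lower knuckle's hole at its upper face, 22 mm above the table. Two opposed spring balls stand 2 mm into this hole, 18.5 mm above the table: a pin that has fallen through the bar's eye rests on them, collar about 10 mm above the clevis, and takes about 6 to 14 N to press home.
- carton_stop: Aluminium base plate and guide, fixed; axes as the clevis. The flat slide bar (14 mm thick, top 37 mm above the table) moves in it along y only, dragging 3 N. Its 13.2 mm eye, hidden in the clevis slot, starts 5 to 30 mm out (+y) of the hole axis, so a pin in the top hole first stands on the bar. It can go 12 mm past alignment. The bar's far end is a plate 95 wide, 48 mm high.
- handle_grip (a point): Point to grip on the bar's black handle, 75 mm above the table: an upright paddle 16 mm thick along the bar, 30 mm wide across it, 52 to 94 mm above the table, 130 to 195 mm from the hole. It is clamped firmly anywhere in a 40 mm range along the bar, so its place does not tell where the eye is: slide the bar to -y until the standing pin drops in and stops it.
- carton: Bystander: small carton 64 x 81 x 41 mm.
- tape_measure: Bystander: pocket tape measure 37 x 73 x 56 mm.
- masking_tape: Bystander: roll of tape 103 x 101 x 25 mm lying flat.
- marker: Bystander: marker pen 123 mm long, lying.

How it is judged:
By the outcome, as a careful person would: the job done as asked, in the order asked, and still so for the second after the job is handed in, with the robot touching nothing.
It also fails if it takes over 59 s, if anything falls off the work surface, if the arm or the gripper's body presses on something with over 40 N, if the wrist force passes 120 N, or if a joint passes its speed limit or range.

## Working session

There is one attempt and no reset: what is moved stays moved. The work goes in short steps, Python scripts to look and compute and a tool call to move; the robot and the scene stay as the last step left them, time stands still between calls to the robot, and variables do not carry over. Pictures are saved under pics/ and viewed, at most 10 in all, crops included, and the job is handed in when it is done.

Besides the shell and the picture viewer there is one more tool, called after "Request:" as name(argument=value, ...) on one line, values as JSON. play_rows: Moves the arm, as the interface text tells. Shifts and turns lie within -1 to 1; 1 stands for 0.02 m of shift or 0.08 rad of turn. Its arguments: {"type":"object","properties":{"commands":{"type":"array","items":{"type":"object","properties":{"slide":{"type":"array","items":{"type":"number","minimum":-1,"maximum":1}},"spin":{"type":"number","minimum":-1,"maximum":1}}}},"gripper":{"type":"number"},"grip_force":{"type":"number"}},"required":["commands"]}

```bash
mkdir -p pics; ls
cat > look.py <<'E'
import cv2,sys
from cell import r
for n in sys.argv[2:]:
    cv2.imwrite(f"pics/{sys.argv[1]}_{n}.png", r.snapshot(n)[:,:,::-1])
E
python3 look.py a top side wrist; python3 -c "
from cell import r
import numpy as np
np.set_printoptions(precision=4,suppress=True)
s=r.sense()
for k in s: print(k,s[k])
print(r.tip_reach)
for n in ('top','side','wrist'):
  c=r.get_calibration(n); print(n,c)
"
```

```text
pics
time_s 0.15
joint_pos [-1.3946  0.4914  1.5593 -0.      1.0917 -0.1056]
joint_vel [ 0.0009 -0.0014 -0.0007 -0.0017 -0.002   0.0004]
joint_torque [  0.0006 -61.2893 -25.828    0.0692   0.0473  -0.0001]
ee_pos [ 0.1738 -0.6003  0.4043]
tcp_rot [ 0.9901  0.1404 -0.     -0.0004]
wrist_force [ 0.2853  0.3048 -0.3155]
wrist_torque [ 0.009  -0.0287 -0.0457]
grip_force 0.0
grip_width 0.09510818747986495
0.1901
top {'mtx': array([[583.4056,   0.    , 317.3402],
       [  0.    , 583.4056, 242.0235],
       [  0.    ,   0.    ,   1.    ]]), 'view': array([[ 0.032 , -0.9995, -0.0006, -0.0265],
       [ 0.9745,  0.0311,  0.2222, -0.6059],
       [-0.2221, -0.0077,  0.975 , -1.7035],
       [ 0.    ,  0.    ,  0.    ,  1.    ]])}
side {'mtx': array([[577.1214,   0.    , 326.0717],
       [  0.    , 577.1214, 238.9621],
       [  0.    ,   0.    ,   1.    ]]), 'view': array([[ 0.9985, -0.0539, -0.0018, -0.6089],
       [ 0.0287,  0.5022,  0.8643, -0.0875],
       [-0.0457, -0.8631,  0.503 , -1.5584],
       [ 0.    ,  0.    ,  0.    ,  1.    ]])}
wrist {'mtx': array([[371.6483,   0.    , 316.2988],
       [  0.    , 371.6483, 241.4246],
       [  0.    ,   0.    ,   1.    ]]), 'view': array([[ 0.2775, -0.9607, -0.0006, -0.6254],
       [ 0.9322,  0.2694, -0.2415,  0.0269],
       [ 0.2322,  0.0665,  0.9704, -0.3896],
       [ 0.    ,  0.    ,  0.    ,  1.    ]])}
```

View pics/a_top.png

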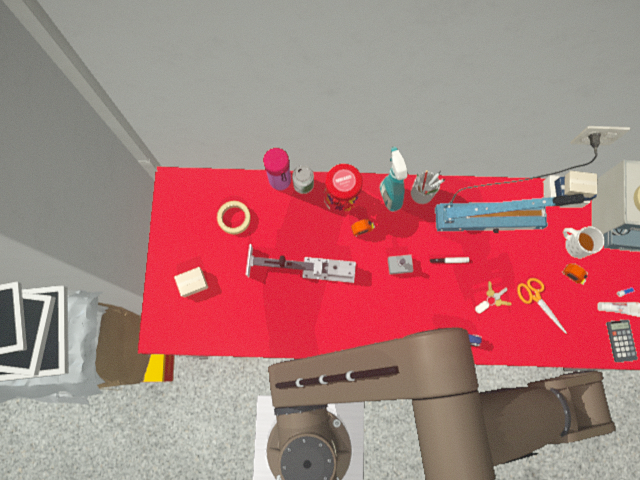

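View pics/a_side.png

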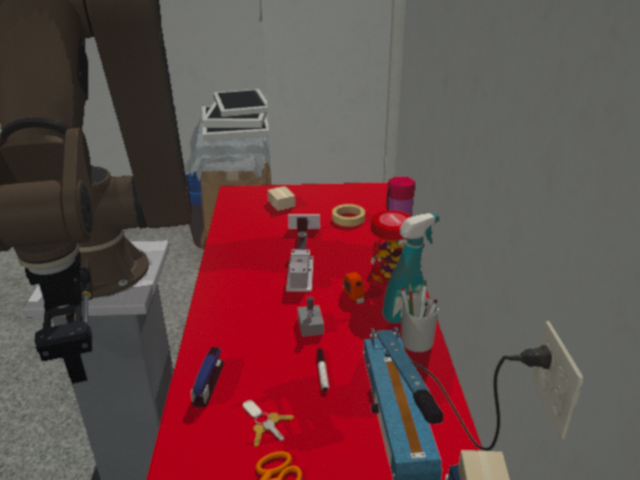

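The top view shows the rest and pin at about (401,264), the clevis around (320,268), the handle near (283,262) and the end plate at (250,261). The side view shows the same things: rest (311,318), clevis (300,268), handle (302,238). I'll enlarge both.

```bash
python3 -c "
import cv2,numpy as np
a=cv2.imread('pics/a_top.png')[235:300,235:435];b=cv2.imread('pics/a_side.png')[205:345,270:340]
a=cv2.resize(a,None,fx=4,fy=4,interpolation=cv2.INTER_CUBIC);b=cv2.resize(b,None,fx=4,fy=4,interpolation=cv2.INTER_CUBIC)
cv2.imwrite('pics/b_top.png',a)
b=cv2.rotate(b,cv2.ROTATE_90_COUNTERCLOCKWISE)
c=np.vstack([a,np.pad(b,((0,0),(0,800-b.shape[1]),(0,0)))])
cv2.imwrite('pics/b.png',c);print(c.shape)"
```

```text
(540, 800, 3)
```

View pics/b.png

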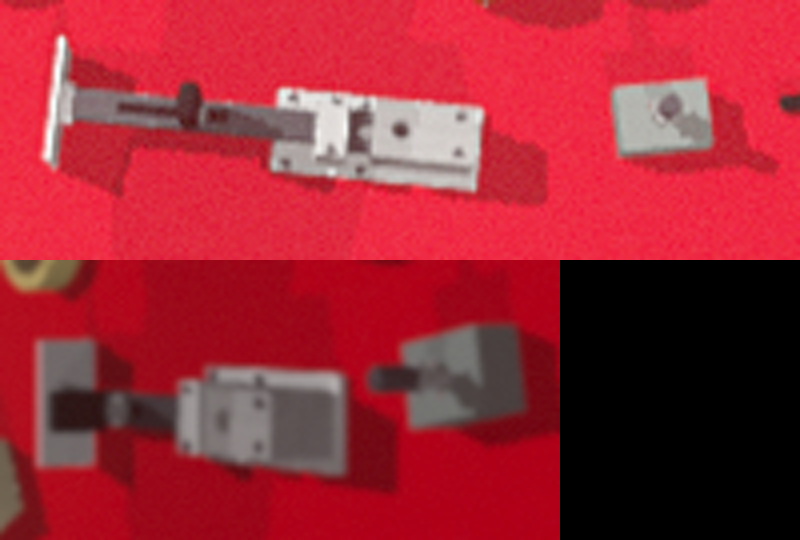

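Crop: clevis hole at top-pixel (335.2,267.0), handle (282.3,259.5), pin head about (402,260.5), end plate across (249,245)–(247,275). Casting rays.

```bash
cat > h.py <<'E'
import numpy as np, cv2
from cell import r
from scipy.spatial.transform import Rotation as R
np.set_printoptions(precision=4,suppress=True)
def ray(c,name,u,v):
    K,V=c['mtx'],c['view']; Rm,t=V[:3,:3],V[:3,3]
    x=(u-K[0,2])/K[0,0]; y=(v-K[1,2])/K[1,1]
    if name=='wrist':
        th=np.hypot(x,y); s=np.sin(th)/th if th>1e-9 else 1; d=np.array([x*s,-y*s,-np.cos(th)])
    else: d=np.array([x,-y,-1.])
    return -Rm.T@t, Rm.T@d
def at_z(c,name,u,v,z):
    o,d=ray(c,name,u,v); return o+d*(z-o[2])/d[2]
def proj(c,name,p):
    K,V=c['mtx'],c['view']; q=V[:3,:3]@p+V[:3,3]; x,y,z=q[0],-q[1],-q[2]
    if name=='wrist':
        rr=np.hypot(x,y); th=np.arctan2(rr,z); x,y=x/rr*th,y/rr*th
    else: x,y=x/z,y/z
    return np.array([K[0,0]*x+K[0,2],K[1,1]*y+K[1,2]])
def tool(delta,s=None):
    s=s or r.sense(); return R.from_quat(s['tcp_rot']).inv().apply(delta)
E
python3 - <<'E'
from h import *
c=r.get_calibration('top')
f=lambda u,v,z:at_z(c,'top',(u+.5)/4-.5+235,(v+.5)/4-.5+235,z)
h=f(401,128,.054);g=f(189,91,.094);p=f(670,104,.079)
print('hole',h,'handle',g,'pin',p)
print('plate',f(62,37,.048),f(47,165,.048),'handle dist',np.linalg.norm((g-h)[:2]),np.arctan2(*(g-h)[:2][::-1]))
# rest top corners
for q in [(612,88),(706,79),(713,148),(618,158)]: print(f(*q,.03))
s=r.sense(); print(R.from_quat(s['tcp_rot']).as_matrix())
E
```

```text
hole [ 0.5349 -0.0627  0.054 ] handle [0.5504 0.0965 0.094 ] pin [ 0.555  -0.2629  0.079 ]
plate [0.5986 0.1991 0.048 ] [0.499  0.2047 0.048 ] handle dist 0.15993706003462782 1.473654615334071
[ 0.5759 -0.2251  0.03  ]
[ 0.5853 -0.2976  0.03  ]
[ 0.5314 -0.3028  0.03  ]
[ 0.5213 -0.23    0.03  ]
[[ 0.9606  0.2781 -0.0002]
 [ 0.2781 -0.9606  0.0009]
 [ 0.0001 -0.0009 -1.    ]]
```

View pics/a_wrist.png

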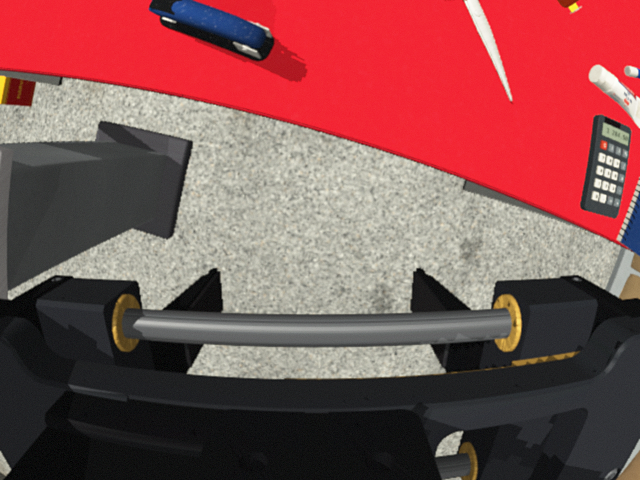

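The wrist view shows only floor and table edge (the gripper occupies the lower half). The positions agree: handle 160 mm from the hole, plate about 100 mm wide, rest centre at (0.553,-0.264). Moving over the pin.

Request:
play_rows(commands=[{"slide": [1, -0.4, 0], "spin": 0.92}, {"slide": [1, -0.4, 0], "spin": 0.92}, {"slide": [1, -0.5, 0], "spin": 0.92}, {"slide": [1, -0.6, 0], "spin": 0.92}, {"slide": [1, -0.7, 0], "spin": 0.92}], gripper=1)

```text
time_s: 0.78
ee_pos: [0.2672, -0.5351, 0.4045]
tcp_rot: [0.999, -0.044, -0.0, -0.0]
wrist_force: [-0.4, -0.6, 0.1]
grip_width: 0.0952
grip_force: 0.0
```

```bash
python3 -c "
from h import *
s=r.sense();print(s['ee_pos'],R.from_quat(s['tcp_rot']).as_euler('xyz'),tool(np.array([.52,-.25,.30])-s['ee_pos'])/.02)"
```

```text
[ 0.2672 -0.5351  0.4045] [-3.1413  0.0002 -0.0887] [ 11.3298 -15.3191   5.2291]
```

Request:
play_rows(commands=[{"slide": [0.8, -1, 0]}, {"slide": [0.8, -1, 0]}, {"slide": [0.8, -1, 0]}, {"slide": [0.8, -1, 0]}, {"slide": [0.8, -1, 0]}])

```text
invalid input at $.commands[0]: expected keys slide, spin
```

Request:
play_rows(commands=[{"slide": [0.8, -1, 0.4]}, {"slide": [0.8, -1, 0.4]}, {"slide": [0.8, -1, 0.4]}, {"slide": [0.8, -1, 0.4]}, {"slide": [0.8, -1, 0.4]}])

```text
invalid input at $.commands[0]: expected keys slide, spin
```

Request:
play_rows(commands=[{"slide": [0.6, -1, 0.6]}, {"slide": [0.6, -1, 0.6]}, {"slide": [0.6, -1, 0.6]}, {"slide": [0.6, -1, 0.6]}, {"slide": [0, 0, 0]}])

```text
invalid input at $.commands[0]: expected keys slide, spin
```

Run:
```python
from h import *
s=r.sense();c=r.get_calibration('wrist');im=r.snapshot('wrist')[:,:,::-1]
cv2.imwrite('pics/c_wrist.png',im)
print(s['ee_pos'],tool(np.array([.555,-.263,0])-s['ee_pos']))
for p in ([.555,-.263,.079],[.535,-.063,.054]): print(proj(c,'wrist',np.array(p)))
```

```text
[ 0.2672 -0.5351  0.4045] [ 0.2617 -0.2968  0.4049]
[35.0362 -6.9817]
[-51.6166  68.9052]
```

View pics/c_wrist.png

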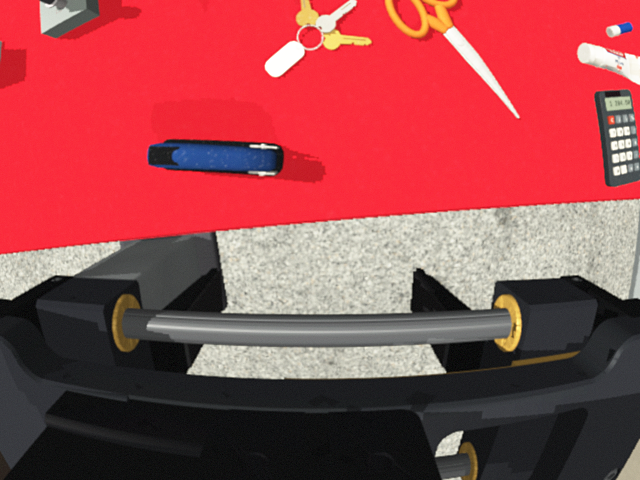

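The moves were refused because each row needs a spin key, so this view only shows the rest at the upper left, around (70,10). Repeating with spin 0.

Request:
play_rows(commands=[{"slide": [0.8, -1, 0], "spin": 0}, {"slide": [0.8, -1, 0], "spin": 0}, {"slide": [0.8, -1, 0], "spin": 0}, {"slide": [0.8, -1, 0], "spin": 0}, {"slide": [0.8, -1, 0], "spin": 0}])

```text
time_s: 1.45
ee_pos: [0.3552, -0.4424, 0.4046]
tcp_rot: [0.999, -0.043, -0.0, -0.0]
wrist_force: [0.2, -0.7, -0.4]
grip_width: 0.0949
grip_force: 0.0
```

Request:
play_rows(commands=[{"slide": [0.8, -1, 0.4], "spin": 0}, {"slide": [0.8, -1, 0.4], "spin": 0}, {"slide": [0.8, -1, 0.4], "spin": 0}, {"slide": [0.8, -1, 0.4], "spin": 0}, {"slide": [0.8, -1, 0.4], "spin": 0}])

```text
time_s: 2.08
ee_pos: [0.4436, -0.3497, 0.3643]
tcp_rot: [0.999, -0.043, -0.0, -0.0]
wrist_force: [0.1, -1.1, -0.4]
grip_width: 0.0955
grip_force: 0.0
```

Request:
play_rows(commands=[{"slide": [0.6, -1, 0.6], "spin": 0}, {"slide": [0.6, -1, 0.6], "spin": 0}, {"slide": [0.6, -1, 0.6], "spin": 0}, {"slide": [0.6, -1, 0.6], "spin": 0}, {"slide": [0, 0, 0], "spin": 0}])

```text
time_s: 2.7
ee_pos: [0.4983, -0.2738, 0.3159]
tcp_rot: [0.999, -0.042, -0.001, -0.0]
wrist_force: [0.3, -0.3, -0.1]
grip_width: 0.0949
grip_force: 0.0
```

Run:
```python
from h import *
s=r.sense();c=r.get_calibration('wrist');im=r.snapshot('wrist')[:,:,::-1]
cv2.imwrite('pics/d_wrist.png',im)
print(s['ee_pos'],tool(np.array([.555,-.263,0])-s['ee_pos']))
for p in ([.555,-.263,.079],[.535,-.063,.054],[.55,.0965,.094]): print(proj(c,'wrist',np.array(p)))
```

```text
[ 0.4983 -0.2738  0.3159] [ 0.0558 -0.0155  0.3158]
[288.7523 171.3244]
[ 50.9977 227.5364]
[-79.271  238.3134]
```

View pics/d_wrist.png

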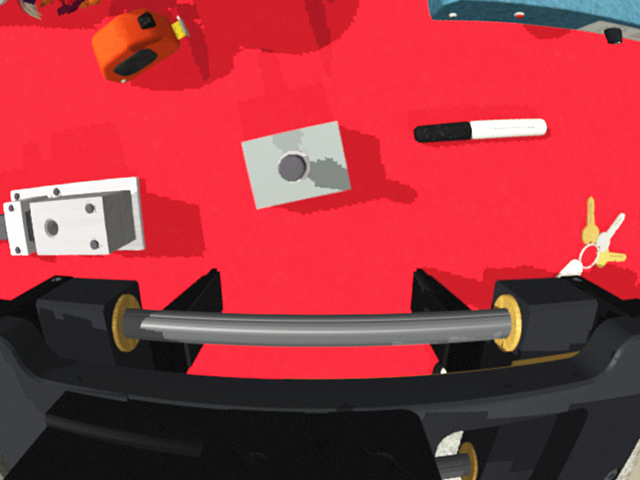

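The wrist view shows the pin head at (292,167) and the clevis hole at (52,228), with the other objects clear. Next I'll take centroids and cast them.

Run:
```python
from h import *
im=cv2.imread('pics/d_wrist.png');c=r.get_calibration('wrist');s=r.sense()
hsv=cv2.cvtColor(im,cv2.COLOR_BGR2HSV)
def blob(u,v,w,thr):
    g=cv2.cvtColor(im,cv2.COLOR_BGR2GRAY)[v-w:v+w,u-w:u+w]
    n,l,st,ce=cv2.connectedComponentsWithStats((g<thr).astype(np.uint8))
    k=l[w,w]; return ce[k]+[u-w,v-w],st[k]
g=cv2.cvtColor(im,cv2.COLOR_BGR2GRAY); print(g[167,270:325],g[228,36:70])
for t in (100,115): print(blob(292,167,25,t))
for t in (130,150): print(blob(52,228,12,t))
p=at_z(c,'wrist',*blob(292,167,25,100)[0],.079);h=at_z(c,'wrist',*blob(52,228,12,130)[0],.054)
print(p,h,tool(p-s['ee_pos'])/.02)
print([at_z(c,'wrist',u,v,.03) for u,v in ((242,141),(338,121),(351,189),(257,209))])
```

```text
[200 203 203 204 203 201 203 193 162 132 117 111 110 110 112 113 107 107
 112 110 115 110 111 110 111 117 108 107 110 110 110 108 102  85  59  71
 122 171 177 173 145 130 132 137 137 137 134 138 138 134 137 136 133 134
 136] [239 238 238 238 238 238 240 239 193 154 146 119  96  92  91  87  88  88
  90  88  81  96 178 239 241 239 241 238 239 238 238 239 239 238]
(array([291.1446, 166.6087]), array([   0,    0,   50,   50, 2400], dtype=int32))
(array([292.7481, 167.4535]), array([ 13,  13,  26,  26, 516], dtype=int32))
(array([ 52.0806, 227.4113]), array([  7,   5,  11,  14, 124], dtype=int32))
(array([ 51.5541, 227.3041]), array([  5,   4,  13,  15, 148], dtype=int32))
[ 0.5575 -0.2655  0.079 ] [ 0.535  -0.0648  0.054 ] [ 2.9307 -0.696  11.8711]
[array([ 0.5778, -0.2285,  0.03  ]), array([ 0.5855, -0.298 ,  0.03  ]), array([ 0.536 , -0.3035,  0.03  ]), array([ 0.5273, -0.2341,  0.03  ])]
```

Request:
play_rows(commands=[{"slide": [0.8, -0.2, 0], "spin": 0}, {"slide": [0.8, -0.2, 0], "spin": 0}, {"slide": [0.8, -0.2, 0], "spin": 0}, {"slide": [0.5, -0.05, 0.5], "spin": 0}, {"slide": [0, 0, 0.5], "spin": 0}])

```text
time_s: 3.38
ee_pos: [0.5573, -0.2664, 0.2956]
tcp_rot: [0.999, -0.043, -0.0, -0.0]
wrist_force: [0.4, 0.5, -0.0]
grip_width: 0.0953
grip_force: 0.0
```

Request:
play_rows(commands=[{"slide": [0, 0, 0.7], "spin": 0}, {"slide": [0, 0, 0.8], "spin": 0}, {"slide": [0, 0, 0.7], "spin": 0}, {"slide": [0, 0, 0.4], "spin": 0}, {"slide": [0, 0, 0], "spin": 0}])

```text
time_s: 4.0
ee_pos: [0.5568, -0.2666, 0.2441]
tcp_rot: [0.999, -0.043, -0.0, -0.0]
wrist_force: [-0.1, -0.3, 0.4]
grip_width: 0.0953
grip_force: 0.0
```

Run:
```python
from h import *
s=r.sense();print(s['ee_pos'],tool(np.array([.5567,-.2662,.243])-s['ee_pos'])/.02)
```

```text
[ 0.5568 -0.2666  0.2441] [-0.0067 -0.0206  0.0557]
```

Request:
play_rows(commands=[{"slide": [0, 0, 0], "spin": 0}, {"slide": [0, 0, 0], "spin": 0}, {"slide": [0, 0, 0], "spin": 0}, {"slide": [0, 0, 0], "spin": 0}, {"slide": [0, 0, 0], "spin": 0}], gripper=-1, grip_force=40)

```text
time_s: 4.62
ee_pos: [0.5568, -0.2666, 0.2448]
tcp_rot: [0.999, -0.043, 0.0, 0.0]
wrist_force: [-0.2, 0.2, -0.7]
grip_width: 0.0503
grip_force: 0.0
```

Request:
play_rows(commands=[{"slide": [0, 0, 0], "spin": 0}, {"slide": [0, 0, 0], "spin": 0}, {"slide": [0, 0, 0], "spin": 0}])

```text
time_s: 5.0
ee_pos: [0.5569, -0.2666, 0.2447]
tcp_rot: [0.999, -0.043, 0.0, 0.0]
wrist_force: [0.0, -0.1, -0.2]
grip_width: 0.0204
grip_force: 0.0
```

Request:
play_rows(commands=[{"slide": [0, 0, 0], "spin": 0}, {"slide": [0, 0, 0], "spin": 0}, {"slide": [0, 0, 0], "spin": 0}])

```text
time_s: 5.38
ee_pos: [0.5568, -0.2662, 0.2447]
tcp_rot: [0.999, -0.043, -0.0, -0.0]
wrist_force: [0.6, 4.9, 1.1]
grip_width: 0.0151
grip_force: 39.7
```

Request:
play_rows(commands=[{"slide": [0, 0, -0.5], "spin": 0}, {"slide": [0, 0, -1], "spin": 0}, {"slide": [0, 0, -1], "spin": 0}, {"slide": [0, 0, -1], "spin": 0}, {"slide": [0, 0, -0.8], "spin": 0}])

```text
time_s: 6.0
ee_pos: [0.5568, -0.2669, 0.3322]
tcp_rot: [0.999, -0.043, 0.001, 0.001]
wrist_force: [0.0, 0.5, -0.8]
grip_width: 0.0154
grip_force: 39.7
```

Request:
play_rows(commands=[{"slide": [-0.5, -0.9, 0], "spin": 0}, {"slide": [-0.5, -1, 0], "spin": 0}, {"slide": [-0.5, -1, 0], "spin": 0}, {"slide": [-0.5, -1, 0], "spin": 0}, {"slide": [-0.5, -1, 0], "spin": 0}])

```text
time_s: 6.62
ee_pos: [0.515, -0.1637, 0.3309]
tcp_rot: [0.999, -0.043, 0.0, 0.0]
wrist_force: [-0.2, -0.3, -0.7]
grip_width: 0.0153
grip_force: 39.7
```

Request:
play_rows(commands=[{"slide": [-0.5, -1, 0], "spin": 0}, {"slide": [-0.5, -1, 0], "spin": 0}, {"slide": [-0.5, -1, 0], "spin": 0}, {"slide": [-0.5, -1, 0], "spin": 0}, {"slide": [-0.4, -0.4, 0], "spin": 0}])

```text
time_s: 7.25
ee_pos: [0.4747, -0.0715, 0.3308]
tcp_rot: [0.999, -0.043, -0.0, 0.0]
wrist_force: [-0.5, 0.0, -1.5]
grip_width: 0.0151
grip_force: 39.7
```

Request:
play_rows(commands=[{"slide": [0, 0, 0], "spin": 0}, {"slide": [0, 0, 0], "spin": 0}])

```text
time_s: 7.5
ee_pos: [0.4755, -0.0732, 0.3308]
tcp_rot: [0.999, -0.043, 0.0, 0.0]
wrist_force: [-0.4, 0.1, -0.9]
grip_width: 0.0153
grip_force: 39.7
```

Run:
```python
from h import *
s=r.sense();c=r.get_calibration('wrist');im=r.snapshot('wrist')[:,:,::-1]
cv2.imwrite('pics/e_wrist.png',im)
print(s['ee_pos'],R.from_quat(s['tcp_rot']).as_euler('xyz'))
for p in ([.535,-.064,.054],[.55,.0965,.094]): print(proj(c,'wrist',np.array(p)))
```

```text
[ 0.4755 -0.0732  0.3308] [ 3.1413 -0.0006 -0.0864]
[294.304  164.6305]
[ 61.0195 177.6199]
```

View pics/e_wrist.png

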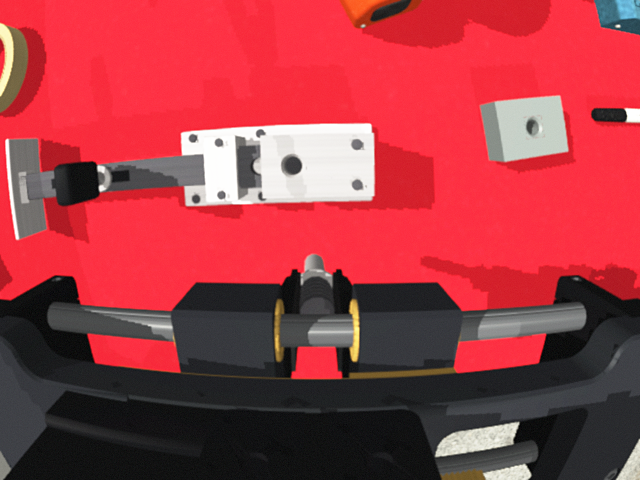

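The hole is at (291,165), the held pin's nose at (314,258) in the gripper, and the handle at (78,183). Measuring the hole, the nose and the bar's direction.

Run:
```python
from h import *
im=cv2.imread('pics/e_wrist.png');c=r.get_calibration('wrist');s=r.sense()
g=cv2.cvtColor(im,cv2.COLOR_BGR2GRAY)
for t in (120,150,180):
    w=20;u,v=291,165
    n,l,st,ce=cv2.connectedComponentsWithStats((g[v-w:v+w,u-w:u+w]<t).astype(np.uint8)); k=l[w,w]
    q=ce[k]+[u-w,v-w]; h=at_z(c,'wrist',*q,.054); print(q,st[k],h)
e=s['ee_pos'];T=R.from_quat(s['tcp_rot'])
print('nose pred px',proj(c,'wrist',e+T.apply([0,0,.2447])),'top-of-tip +5mm',proj(c,'wrist',e+T.apply([0,0,.2397])))
print(g[256:284,314]); print(g[262,295:335]); print(g[268,295:335])
print('to hole tool',tool(h-e)/.02)
# clevis top screws -> axis
f=lambda u,v,z:at_z(c,'wrist',u,v,z)
a,b=f(358,145,.054),f(358,185,.054); print('screws',a,b,np.arctan2(*(a-b)[:2][::-1]))
print('handle top ~',f(76,184,.094),)
p1,p2=f(9,139,.048),f(18,239,.048);print(p1,p2,np.arctan2(*(p1-p2)[:2][::-1]))
b1,b2=f(110,163,.037),f(198,154,.037);b3,b4=f(110,189,.037),f(198,185,.037)
print('bar edges',np.arctan2(*(b1-b2)[:2][::-1]),np.arctan2(*(b3-b4)[:2][::-1]))
```

```text
[291.6014 164.79  ] [ 11  11  20  19 281] [ 0.535  -0.0622  0.054 ]
[291.2296 164.739 ] [ 11  10  20  20 318] [ 0.5351 -0.062   0.054 ]
[290.9239 164.6423] [ 10   9  21  21 355] [ 0.5352 -0.0618  0.054 ]
nose pred px [315.266  259.7899] top-of-tip +5mm [315.2475 262.1278]
[127 128 130 129 130 128 129 129 130 130 131 131 133 168 174 150 132 137
 138 133 100  63  48  44  39  49  45  42]
[109 112 111 110 111 107 111 108 117 154 186 192 188 181 174 168 155 146
 140 129 119 111 106 101  97  97  92 100 114 120 112 111 111 112 111 113
 113 116 114 113]
[100  98 104 109 112 112 109 108 121 172 196 192 185 177 169 161 155 147
 142 133 133 123 119 111 108 104  98  92  96 113 121 113 114 113 113 112
 113 115 113 111]
to hole tool [ 2.9174 -0.837  13.838 ]
screws [ 0.5449 -0.1088  0.054 ] [ 0.5172 -0.1068  0.054 ] -0.07540651358443687
handle top ~ [0.5436 0.0834 0.094 ]
[0.5979 0.1953 0.048 ] [0.5048 0.2038 0.048 ] -0.09083594136180875
bar edges 1.5111698724211333 1.4821790682235108
```

Run:
```python
from h import *
im=cv2.imread('pics/e_wrist.png');c=r.get_calibration('wrist');s=r.sense()
e=s['ee_pos'];T=R.from_quat(s['tcp_rot'])
S=cv2.cvtColor(im,cv2.COLOR_BGR2HSV)[:,:,1]
for v in range(250,272,2):
    x=np.where(S[v,295:335]<130)[0]+295; print(v,(x.min(),x.max(),len(x)) if len(x) else None)
th=np.linspace(0,2*np.pi,73)
def sil(dx,dy):
    out=[]
    P=[]
    for rad,z in ((.0045,.2447),(.006,.2397),(.006,.21)):
        q=np.array([proj(c,'wrist',e+T.apply([dx+rad*np.cos(a),dy+rad*np.sin(a),z])) for a in th]); P.append(q)
    return P
P=sil(0,0)
for q in P: print(q.min(0),q.max(0))
```

```text
250 None
252 None
254 (np.int64(311), np.int64(316), 6)
256 (np.int64(307), np.int64(319), 13)
258 (np.int64(306), np.int64(321), 16)
260 (np.int64(305), np.int64(322), 18)
262 (np.int64(305), np.int64(322), 18)
264 (np.int64(305), np.int64(323), 19)
266 (np.int64(304), np.int64(323), 20)
268 (np.int64(304), np.int64(323), 20)
270 (np.int64(295), np.int64(324), 23)
[308.136  252.9289] [322.3966 266.5754]
[305.5433 252.7879] [324.9531 271.3249]
[304.0486 267.7734] [326.1948 288.5975]
```

Request:
play_rows(commands=[{"slide": [0.8, -0.2, 0], "spin": 0}, {"slide": [0.9, -0.3, 0], "spin": 0}, {"slide": [0.8, -0.2, 0.4], "spin": 0}, {"slide": [0.42, -0.09, 0.8], "spin": 0}, {"slide": [0, 0, 0.1], "spin": 0}])

```text
time_s: 8.18
ee_pos: [0.5349, -0.062, 0.3028]
tcp_rot: [0.999, -0.043, -0.001, -0.0]
wrist_force: [0.3, 0.2, -1.7]
grip_width: 0.0151
grip_force: 39.7
```

Request:
play_rows(commands=[{"slide": [0, 0, 0], "spin": 0}, {"slide": [0, 0, 0], "spin": 0}])

```text
time_s: 8.43
ee_pos: [0.5345, -0.0622, 0.305]
tcp_rot: [0.999, -0.043, 0.0, 0.0]
wrist_force: [0.6, -0.1, -1.3]
grip_width: 0.0155
grip_force: 39.7
```

Run:
```python
from h import *
s=r.sense();e=s['ee_pos'];T=R.from_quat(s['tcp_rot']);c=r.get_calibration('wrist')
h=np.array([.5351,-.0620,.054])
d=tool(h-e); print(e,'remaining mm x,y(+.95),z nose above',d[0]*1e3,d[1]*1e3+.95,(e[2]-.2447)*1e3, s['wrist_force'])
im=r.snapshot('wrist')[:,:,::-1]; cv2.imwrite('pics/f_wrist.png',im)
cr=cv2.resize(im[200:310,240:390],None,fx=4,fy=4,interpolation=cv2.INTER_CUBIC); cv2.imwrite('pics/f_crop.png',cr)
```

```text
[ 0.5345 -0.0622  0.305 ] remaining mm x,y(+.95),z nose above 0.5005608810415707 0.6394770975504264 60.30010715642856 [ 0.6376 -0.0929 -1.2994]
```

View pics/f_crop.png

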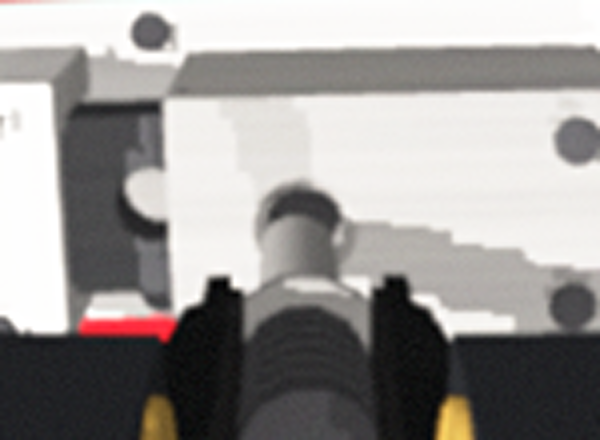

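The crop shows the nose over the hole, with the hole centre about 0.5 mm to the right. The bar's eye is visible just outside the clevis. Correcting and descending gently.

Request:
play_rows(commands=[{"slide": [0.025, 0.02, 0.1], "spin": 0}, {"slide": [0, 0, 0.2], "spin": 0}, {"slide": [0, 0, 0.2], "spin": 0}, {"slide": [0, 0, 0.1], "spin": 0}, {"slide": [0, 0, 0], "spin": 0}])

```text
time_s: 9.1
ee_pos: [0.5352, -0.0626, 0.2925]
tcp_rot: [0.999, -0.043, -0.0, 0.0]
wrist_force: [-0.7, -0.5, -2.6]
grip_width: 0.0154
grip_force: 39.7
```

Request:
play_rows(commands=[{"slide": [0, 0, 0.15], "spin": 0}, {"slide": [0, 0, 0.12], "spin": 0}, {"slide": [0, 0, 0.1], "spin": 0}, {"slide": [0, 0, 0], "spin": 0}])

```text
time_s: 9.6
ee_pos: [0.5352, -0.0626, 0.2851]
tcp_rot: [0.999, -0.043, -0.0, 0.0]
wrist_force: [-1.0, -1.9, -1.3]
grip_width: 0.0154
grip_force: 39.7
```

Request:
play_rows(commands=[{"slide": [0, 0, 0.08], "spin": 0}, {"slide": [0, 0, 0.06], "spin": 0}, {"slide": [0, 0, 0], "spin": 0}])

```text
time_s: 9.98
ee_pos: [0.5352, -0.0626, 0.2824]
tcp_rot: [0.999, -0.043, -0.0, 0.0]
wrist_force: [-1.4, -2.4, -1.4]
grip_width: 0.015
grip_force: 39.7
```

Request:
play_rows(commands=[{"slide": [0, 0, 0], "spin": 0}, {"slide": [0, 0, 0], "spin": 0}, {"slide": [0, 0, 0], "spin": 0}, {"slide": [0, 0, 0], "spin": 0}], gripper=0.3)

```text
time_s: 10.48
ee_pos: [0.5353, -0.0625, 0.2826]
tcp_rot: [0.999, -0.043, 0.0, 0.0]
wrist_force: [-1.0, -0.0, -0.0]
grip_width: 0.0497
grip_force: 0.0
```

Request:
play_rows(commands=[{"slide": [0, 0, -0.3], "spin": 0}, {"slide": [0, 0, -0.7], "spin": 0}, {"slide": [0, 0, -0.8], "spin": 0}, {"slide": [0, 0, -0.2], "spin": 0}, {"slide": [0, 0, 0], "spin": 0}])

```text
time_s: 11.1
ee_pos: [0.5351, -0.0625, 0.323]
tcp_rot: [0.999, -0.043, 0.0, 0.0]
wrist_force: [-1.0, -0.5, -0.1]
grip_width: 0.0617
grip_force: 0.0
```

Run:
```python
from h import *
c=r.get_calibration('wrist')
f=lambda u,v,z:at_z(c,'wrist',u,v,z)
s=r.sense();e=s['ee_pos'];print(e,s['grip_width'],s['wrist_force'])
im=r.snapshot('wrist')[:,:,::-1]; cv2.imwrite('pics/g_wrist.png',im)
for d in (.13,.15,.17): print(d,[proj(c,'wrist',np.array([.535+d*np.sin(.087),-.062+d*np.cos(.087),z])) for z in (.075,.094)])
```

```text
[ 0.5351 -0.0625  0.323 ] 0.06167235478800547 [-0.9789 -0.466  -0.0628]
0.13 [array([128.8032, 257.4121]), array([115.9933, 265.4819])]
0.15 [array([105.6847, 257.0074]), array([ 92.0287, 264.7969])]
0.17 [array([ 84.2575, 256.5863]), array([ 70.0138, 264.092 ])]
```

View pics/g_wrist.png

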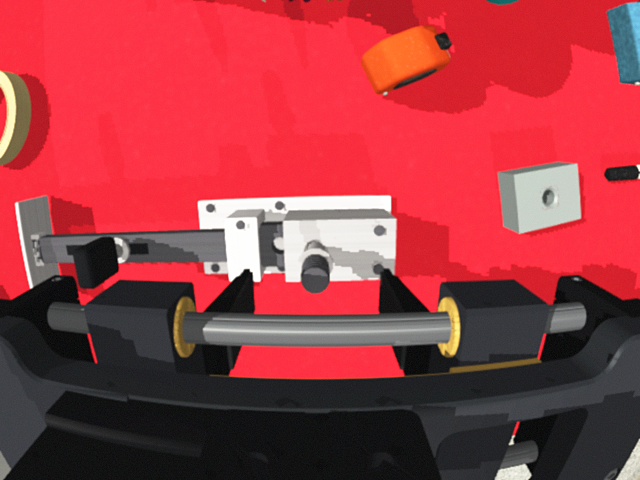

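The pin stands in the top hole (head at (315,275)) and the handle is at about (95,262). Moving to view the handle from nearby, with the gripper opening fully.

Request:
play_rows(commands=[{"slide": [-0.3, -0.9, 0], "spin": 0}, {"slide": [-0.3, -1, 0], "spin": 0}, {"slide": [-0.3, -1, 0], "spin": 0}, {"slide": [-0.3, -1, 0], "spin": 0}, {"slide": [-0.3, -1, 0], "spin": 0}], gripper=1)

```text
time_s: 11.78
ee_pos: [0.5131, 0.0397, 0.3223]
tcp_rot: [0.999, -0.043, -0.0, 0.0]
wrist_force: [1.0, 0.2, -0.4]
grip_width: 0.0946
grip_force: 0.0
```

Request:
play_rows(commands=[{"slide": [-0.3, -1, 0], "spin": 0}, {"slide": [-0.3, -1, 0], "spin": 0}, {"slide": [-0.3, -0.7, 0], "spin": 0}, {"slide": [0, 0, 0], "spin": 0}])

```text
time_s: 12.28
ee_pos: [0.4999, 0.0942, 0.3225]
tcp_rot: [0.999, -0.042, -0.0, 0.0]
wrist_force: [-0.1, 0.2, 0.2]
grip_width: 0.0945
grip_force: 0.0
```

Run:
```python
from h import *
c=r.get_calibration('wrist')
s=r.sense();e=s['ee_pos'];print(e,s['grip_width'],s['wrist_force'])
im=r.snapshot('wrist')[:,:,::-1]; cv2.imwrite('pics/i_wrist.png',im)
V=cv2.cvtColor(im,cv2.COLOR_BGR2HSV)[:,:,2]
u,v=proj(c,'wrist',np.array([.5487,.095,.094])).astype(int);print(u,v)
m=(V<60).astype(np.uint8);m[270:]=0
n,l,st,ce=cv2.connectedComponentsWithStats(m)
for k in range(1,n):
    if st[k,4]>150: x,y,w,h,a=st[k]; print(st[k],ce[k],[tool(at_z(c,'wrist',uu,ce[k][1],.094)-e)/.02 for uu in (x,ce[k][0],x+w)], [tool(at_z(c,'wrist',ce[k][0],vv,.094)-e)/.02 for vv in (y,y+h)])
cv2.imwrite('pics/i_crop.png',cv2.resize(im[90:300,200:430],None,fx=2.5,fy=2.5))
```

```text
[0.4999 0.0942 0.3225] 0.09451489835884291 [-0.0564  0.1757  0.1579]
306 185
[ 226  165   91   51 1995] [286.6897 188.3634] [array([ 2.3627, -2.5521, 11.4229]), array([ 2.3357, -0.8002, 11.4232]), array([ 2.3326,  0.0526, 11.4233])] [array([ 2.9953, -0.7935, 11.4231]), array([ 1.544 , -0.8111, 11.4233])]
[320 177  24  13 298] [331.5    182.9765] [array([ 2.4849,  0.1366, 11.4233]), array([ 2.4858,  0.459 , 11.4234]), array([ 2.488 ,  0.8105, 11.4234])] [array([ 2.6545,  0.4581, 11.4234]), array([ 2.287 ,  0.4602, 11.4234])]
```

View pics/i_crop.png

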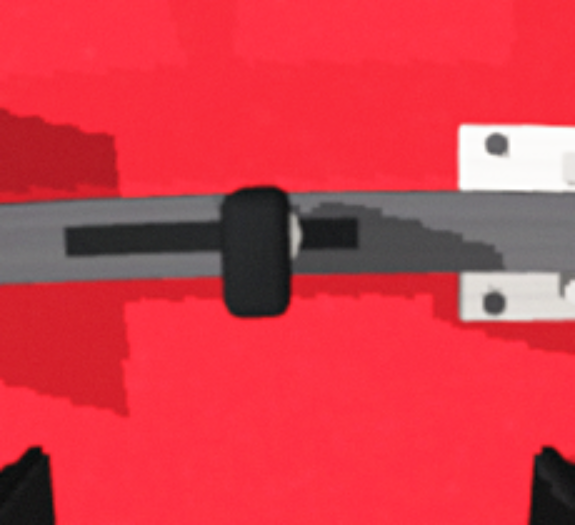

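The crop shows the handle at full-image columns 288–316 and rows 165–217, which casts to 29 mm wide as expected. Its centre is +2.27, -0.34 units away.

Request:
play_rows(commands=[{"slide": [0.7, -0.1, 0], "spin": 0}, {"slide": [0.8, -0.14, 0.2], "spin": 0}, {"slide": [0.77, -0.1, 0.6], "spin": 0}, {"slide": [0, 0, 0.8], "spin": 0}, {"slide": [0, 0, 0.8], "spin": 0}])

```text
time_s: 12.95
ee_pos: [0.546, 0.0957, 0.2727]
tcp_rot: [0.999, -0.043, -0.001, 0.0]
wrist_force: [0.1, -0.4, -0.3]
grip_width: 0.0951
grip_force: 0.0
```

Request:
play_rows(commands=[{"slide": [0, 0, 0.7], "spin": 0}, {"slide": [0, 0, 0.5], "spin": 0}, {"slide": [0, 0, 0.2], "spin": 0}, {"slide": [0, 0, 0], "spin": 0}, {"slide": [0, 0, 0], "spin": 0}], gripper=-1, grip_force=20)

```text
time_s: 13.58
ee_pos: [0.5464, 0.0959, 0.2469]
tcp_rot: [0.999, -0.043, 0.0, 0.0]
wrist_force: [0.5, -0.4, 0.5]
grip_width: 0.0506
grip_force: 0.0
```

Request:
play_rows(commands=[{"slide": [0, 0, 0], "spin": 0}, {"slide": [0, 0, 0], "spin": 0}, {"slide": [0, 0, 0], "spin": 0}, {"slide": [0, 0, 0], "spin": 0}, {"slide": [0, 0, 0], "spin": 0}])

```text
time_s: 14.2
ee_pos: [0.5464, 0.096, 0.2466]
tcp_rot: [0.999, -0.043, 0.0, 0.0]
wrist_force: [-0.1, 2.8, 1.1]
grip_width: 0.0162
grip_force: 20.0
```

Request:
play_rows(commands=[{"slide": [0, 0.1, 0], "spin": 0}, {"slide": [0, 0.1, 0], "spin": 0}, {"slide": [0, 0.1, 0], "spin": 0}, {"slide": [0, 0.1, 0], "spin": 0}, {"slide": [0, 0.1, 0], "spin": 0}])

```text
time_s: 14.82
ee_pos: [0.5456, 0.0857, 0.2466]
tcp_rot: [0.999, -0.043, 0.0, 0.0]
wrist_force: [2.2, 3.1, 1.8]
grip_width: 0.0166
grip_force: 20.0
```

Request:
play_rows(commands=[{"slide": [0, 0.08, 0], "spin": 0}, {"slide": [0, 0.08, 0], "spin": 0}, {"slide": [0, 0.08, 0], "spin": 0}, {"slide": [0, 0.08, 0], "spin": 0}])

```text
time_s: 15.32
ee_pos: [0.5451, 0.0794, 0.2466]
tcp_rot: [0.999, -0.043, 0.0, 0.0]
wrist_force: [3.3, 3.0, 2.4]
grip_width: 0.0159
grip_force: 20.0
```

Request:
play_rows(commands=[{"slide": [0.01, 0.08, 0], "spin": 0}, {"slide": [0.005, 0.08, 0], "spin": 0}, {"slide": [0, 0.08, 0], "spin": 0}])

```text
time_s: 15.7
ee_pos: [0.5449, 0.0746, 0.2466]
tcp_rot: [0.999, -0.043, 0.0, 0.0]
wrist_force: [4.7, 2.2, 3.2]
grip_width: 0.0164
grip_force: 20.0
```

Request:
play_rows(commands=[{"slide": [0, 0.06, 0], "spin": 0}, {"slide": [0, 0.06, 0], "spin": 0}])

```text
time_s: 15.95
ee_pos: [0.5447, 0.0722, 0.2466]
tcp_rot: [0.999, -0.043, 0.0, 0.0]
wrist_force: [5.1, 2.3, 3.3]
grip_width: 0.0163
grip_force: 20.0
```

Request:
play_rows(commands=[{"slide": [0, 0.06, 0], "spin": 0}, {"slide": [0, 0.06, 0], "spin": 0}])

```text
time_s: 16.2
ee_pos: [0.5445, 0.0703, 0.2466]
tcp_rot: [0.999, -0.043, 0.001, -0.0]
wrist_force: [6.0, 15.6, 2.8]
grip_width: 0.0162
grip_force: 20.0
```

The force jumped to 15.6 N after 25.7 mm, so the pin has caught in the eye. Easing back to unload it.

Request:
play_rows(commands=[{"slide": [0.02, -0.03, 0], "spin": 0}, {"slide": [0, 0, 0], "spin": 0}])

```text
time_s: 16.45
ee_pos: [0.5448, 0.0707, 0.2466]
tcp_rot: [0.999, -0.043, -0.0, -0.0]
wrist_force: [3.4, 5.0, 3.7]
grip_width: 0.0162
grip_force: 20.0
```

Run:
```python
from h import *
s=r.sense();print(s['ee_pos'],s['wrist_force'])
c=r.get_calibration('side');im=r.snapshot('side')[:,:,::-1]; cv2.imwrite('pics/j_side.png',im)
w=r.snapshot('wrist')[:,:,::-1];cv2.imwrite('pics/j_wrist.png',w)
cw=r.get_calibration('wrist')
for n,cc in (('side',c),('wrist',cw)):
  for z in (.116,.095,.064,.054): print(n,z,proj(cc,n,np.array([.5351,-.0625,z])))
a=cv2.resize(im[225:285,270:330],(480,480),interpolation=cv2.INTER_CUBIC)
cv2.imwrite('pics/j.png',a)
```

```text
[0.5448 0.0707 0.2466] [3.4298 4.9911 3.747 ]
side 0.116 [298.046  240.2477]
side 0.095 [298.2606 247.3109]
side 0.064 [298.5718 257.5552]
side 0.054 [298.6709 260.8145]
wrist 0.116 [617.6814 325.9475]
wrist 0.095 [591.212  308.0353]
wrist 0.064 [557.9922 286.3727]
wrist 0.054 [548.6052 280.4058]
```

View pics/j.png

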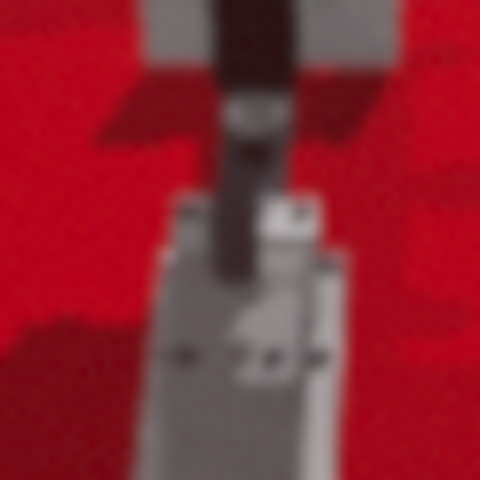

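The side crop shows the pin's dark grip ending at row 260. That fits a dropped pin (about 259), since a pin still standing on the bar would end near 252. Releasing the handle and going above the pin.

Request:
play_rows(commands=[{"slide": [0, 0, 0], "spin": 0}, {"slide": [0, 0, 0], "spin": 0}, {"slide": [0, 0, 0], "spin": 0}, {"slide": [0, 0, 0], "spin": 0}], gripper=0.2)

```text
time_s: 17.05
ee_pos: [0.5447, 0.0704, 0.2464]
tcp_rot: [0.999, -0.043, -0.0, 0.0]
wrist_force: [-0.0, 0.4, -0.2]
grip_width: 0.0507
grip_force: 0.0
```

Request:
play_rows(commands=[{"slide": [0, 0, -0.4], "spin": 0}, {"slide": [0, 0, -0.9], "spin": 0}, {"slide": [0, 0, -1], "spin": 0}, {"slide": [0, 0, -1], "spin": 0}, {"slide": [0, 0, -0.7], "spin": 0}])

```text
time_s: 17.68
ee_pos: [0.5448, 0.0705, 0.3278]
tcp_rot: [0.999, -0.043, 0.001, 0.0]
wrist_force: [-0.5, 0.7, -0.5]
grip_width: 0.0567
grip_force: 0.0
```

Request:
play_rows(commands=[{"slide": [0, 0.9, 0], "spin": 0}, {"slide": [0, 1, 0], "spin": 0}, {"slide": [0, 1, 0], "spin": 0}, {"slide": [0, 1, 0], "spin": 0}, {"slide": [0, 1, 0], "spin": 0}], gripper=-1)

```text
time_s: 18.3
ee_pos: [0.5362, -0.0288, 0.3263]
tcp_rot: [0.999, -0.043, -0.0, 0.0]
wrist_force: [0.4, 0.2, 0.4]
grip_width: 0.0126
grip_force: 0.0
```

Request:
play_rows(commands=[{"slide": [0.1, 1, 0], "spin": 0}, {"slide": [0, 0.77, 0], "spin": 0}, {"slide": [0, 0, 0], "spin": 0}, {"slide": [0, 0, 0], "spin": 0}])

```text
time_s: 18.8
ee_pos: [0.5353, -0.0624, 0.3265]
tcp_rot: [0.999, -0.043, -0.0, 0.0]
wrist_force: [0.6, 0.9, -0.7]
grip_width: 0.0002
grip_force: 0.0
```

Run:
```python
from h import *
s=r.sense();print(s['ee_pos'],s['wrist_force'],s['grip_width'],tool(np.array([.5353,-.0625,.2851])-s['ee_pos'])/.02)
```

```text
[ 0.5353 -0.0624  0.3265] [ 0.5981  0.8638 -0.7092] 0.00015241972898151826 [-0.0004  0.0075  2.07  ]
```

Request:
play_rows(commands=[{"slide": [0, 0, 0.5], "spin": 0}, {"slide": [0, 0, 0.4], "spin": 0}, {"slide": [0, 0, 0.15], "spin": 0}, {"slide": [0, 0, 0.1], "spin": 0}, {"slide": [0, 0, 0], "spin": 0}])

```text
time_s: 19.42
ee_pos: [0.5354, -0.0626, 0.3035]
tcp_rot: [0.999, -0.043, 0.0, 0.0]
wrist_force: [-0.3, 0.7, 0.4]
grip_width: 0.0006
grip_force: 0.0
```

Past 0.306 with no contact, so the pin has dropped.

Request:
play_rows(commands=[{"slide": [0, 0, 0.3], "spin": 0}, {"slide": [0, 0, 0.3], "spin": 0}, {"slide": [0, 0, 0.15], "spin": 0}, {"slide": [0, 0, 0], "spin": 0}])

```text
time_s: 19.92
ee_pos: [0.5353, -0.0626, 0.2882]
tcp_rot: [0.999, -0.043, -0.0, -0.0]
wrist_force: [-0.4, 0.1, 0.3]
grip_width: 0.0006
grip_force: 0.0
```

Request:
play_rows(commands=[{"slide": [0, 0, 0.1], "spin": 0}, {"slide": [0, 0, 0.1], "spin": 0}, {"slide": [0, 0, 0], "spin": 0}])

```text
time_s: 20.3
ee_pos: [0.5353, -0.0626, 0.2844]
tcp_rot: [0.999, -0.043, -0.0, 0.0]
wrist_force: [-0.3, 0.2, -0.2]
grip_width: 0.0003
grip_force: 0.0
```

Request:
play_rows(commands=[{"slide": [0, 0, 0.05], "spin": 0}, {"slide": [0, 0, 0.05], "spin": 0}])

```text
time_s: 20.55
ee_pos: [0.5353, -0.0626, 0.2825]
tcp_rot: [0.999, -0.043, 0.0, 0.0]
wrist_force: [-0.0, -0.7, -1.1]
grip_width: 0.0004
grip_force: 0.0
```

Request:
play_rows(commands=[{"slide": [0, 0, 0.05], "spin": 0}, {"slide": [0, 0, 0.05], "spin": 0}])

```text
time_s: 20.8
ee_pos: [0.5353, -0.0626, 0.2805]
tcp_rot: [0.999, -0.043, 0.0, 0.0]
wrist_force: [0.1, -0.8, 0.0]
grip_width: 0.0005
grip_force: 0.0
```

Request:
play_rows(commands=[{"slide": [0, 0, 0.05], "spin": 0}, {"slide": [0, 0, 0.05], "spin": 0}])

```text
time_s: 21.05
ee_pos: [0.5353, -0.0626, 0.2784]
tcp_rot: [0.999, -0.043, 0.0, 0.0]
wrist_force: [-0.3, -0.2, -0.2]
grip_width: 0.0004
grip_force: 0.0
```

Run:
```python
from h import *
s=r.sense();print(s['ee_pos'],s['wrist_force'],r.tip_reach)
w=r.snapshot('wrist')[:,:,::-1];a=r.snapshot('side')[:,:,::-1];cv2.imwrite('pics/k_side.png',a)
cw=r.get_calibration('wrist')
for z in (.095,.085,.057,.054): print(z,proj(cw,'wrist',np.array([.5351,-.0625,z])))
cv2.imwrite('pics/k.png',np.hstack([cv2.resize(w[180:330,240:390],(400,400),interpolation=2),cv2.resize(a[215:285,265:335],(400,400),interpolation=2)]))
```

```text
[ 0.5353 -0.0626  0.2784] [-0.261  -0.2453 -0.1795] 0.1901
0.095 [314.7647 297.4745]
0.085 [314.833  289.7952]
0.057 [314.9936 271.8878]
0.054 [315.0086 270.2296]
```

View pics/k.png

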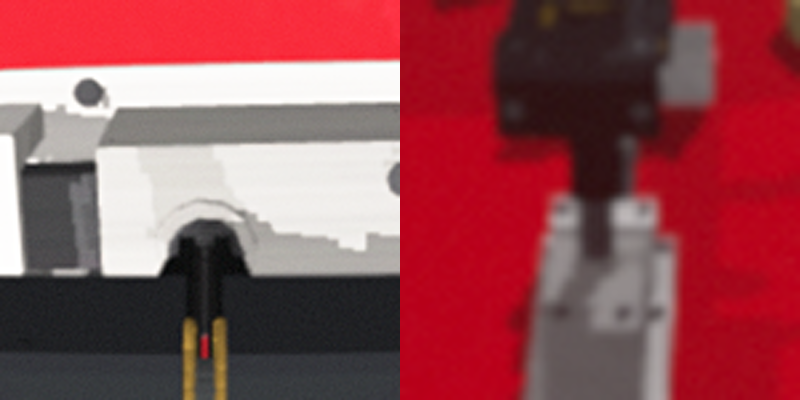

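The wrist crop shows the collar's far rim at about full-image (317,255), 36 px wide. I'll compare that with the rim's predicted place for each pin height. I have also passed the 10-picture limit (12 viewed), so from here I'll use only numbers.

Run:
```python
from h import *
cw=r.get_calibration('wrist');T=R.from_quat(r.sense()['tcp_rot'])
for z in (.057,.062,.067):
    q=np.array([proj(cw,'wrist',np.array([.5352,-.0625,z])+T.apply([.011*np.cos(a),.011*np.sin(a),0])) for a in np.linspace(0,6.28,60)])
    print(z,q.min(0),q.max(0))
```

```text
0.057 [295.7534 253.1992] [334.2141 289.6209]
0.062 [295.2864 255.6743] [334.6294 292.8275]
0.067 [294.7984 258.2685] [335.0635 296.1778]
```

Request:
play_rows(commands=[{"slide": [0, 0, 0.04], "spin": 0}, {"slide": [0, 0, 0.04], "spin": 0}])

```text
time_s: 21.4
ee_pos: [0.5354, -0.0626, 0.2769]
tcp_rot: [0.999, -0.043, 0.0, 0.0]
wrist_force: [-0.4, -0.8, 0.6]
grip_width: 0.0
grip_force: 0.0
```

Request:
play_rows(commands=[{"slide": [0, 0, 0.04], "spin": 0}, {"slide": [0, 0, 0.04], "spin": 0}])

```text
time_s: 21.65
ee_pos: [0.5355, -0.0626, 0.2757]
tcp_rot: [0.999, -0.043, 0.0, 0.0]
wrist_force: [-0.1, -0.2, 4.7]
grip_width: 0.0005
grip_force: 2.9
```

Request:
play_rows(commands=[{"slide": [0, 0, 0.03], "spin": 0}, {"slide": [0, 0, 0], "spin": 0}])

```text
time_s: 21.9
ee_pos: [0.5354, -0.0626, 0.2754]
tcp_rot: [0.999, -0.043, 0.001, 0.0]
wrist_force: [-1.0, 0.5, 7.3]
grip_width: 0.0003
grip_force: 4.2
```

Request:
play_rows(commands=[{"slide": [0, 0, 0.03], "spin": 0}, {"slide": [0, 0, 0], "spin": 0}])

```text
time_s: 22.15
ee_pos: [0.5354, -0.0626, 0.2753]
tcp_rot: [0.999, -0.043, 0.001, 0.0]
wrist_force: [-2.7, 0.7, 15.1]
grip_width: 0.0003
grip_force: 7.6
```

Request:
play_rows(commands=[{"slide": [0, 0, 0.03], "spin": 0}, {"slide": [0, 0, 0], "spin": 0}])

```text
time_s: 22.4
ee_pos: [0.5354, -0.0626, 0.2752]
tcp_rot: [0.999, -0.043, 0.001, 0.0]
wrist_force: [-5.4, 0.7, 22.9]
grip_width: 0.0005
grip_force: 11.1
```

Contact is stiff at 23 N with the fingertips at 85.1 mm. The home height of the pin's top is 85 mm, so the pin is home. Retreating.

Request:
play_rows(commands=[{"slide": [0, 0, -0.3], "spin": 0}, {"slide": [0, 0, -0.6], "spin": 0}, {"slide": [0, 0, -0.9], "spin": 0}, {"slide": [0, 0, -0.9], "spin": 0}, {"slide": [-0.5, 0, -0.9], "spin": 0}])

```text
time_s: 23.02
ee_pos: [0.5252, -0.0617, 0.3465]
tcp_rot: [0.999, -0.043, 0.0, 0.0]
wrist_force: [0.3, 0.3, -0.4]
grip_width: 0.0006
grip_force: 0.0
```

Request:
play_rows(commands=[{"slide": [-1, 0, 0], "spin": 0}, {"slide": [-1, 0, 0], "spin": 0}, {"slide": [-0.5, 0, 0], "spin": 0}, {"slide": [0, 0, 0], "spin": 0}, {"slide": [0, 0, 0], "spin": 0}])

```text
time_s: 23.65
ee_pos: [0.476, -0.0575, 0.3457]
tcp_rot: [0.999, -0.043, 0.0, 0.0]
wrist_force: [-0.0, 0.2, -0.3]
grip_width: 0.0003
grip_force: 0.0
```

Run:
```python
from h import *
s=r.sense();print(s['ee_pos'],s['wrist_force'])
c=r.get_calibration('wrist');im=r.snapshot('wrist')[:,:,::-1];cv2.imwrite('pics/l_wrist.png',im)
g=cv2.cvtColor(im,cv2.COLOR_BGR2GRAY)
for z in (.085,.095,.116): print(z,'top centre',proj(c,'wrist',np.array([.5352,-.0625,z])))
u,v=proj(c,'wrist',np.array([.5352,-.0625,.085])).astype(int);w=32
n,l,st,ce=cv2.connectedComponentsWithStats((g[v-w:v+w,u-w:u+w]<125).astype(np.uint8));k=l[w,w];print('head blob',ce[k]+[u-w,v-w],st[k])
t=np.linspace(0,6.28,60)
for nose in (.006,.016,.037):   # silhouette bounds of head top and collar
    for rad,z in ((.008,.079),(.011,.051)):
        q=np.array([proj(c,'wrist',np.array([.5352+rad*np.cos(a),-.0625+rad*np.sin(a),nose+z])) for a in t]);print(nose,rad,q.min(0)-[u-w,v-w],(q.max(0)-q.min(0)))
```

```text
[ 0.476  -0.0575  0.3457] [-0.0126  0.1518 -0.2851]
0.085 top centre [314.8973 164.0554]
0.095 top centre [314.8462 164.621 ]
0.116 top centre [314.7231 165.9844]
head blob [316.9769 164.4074] [ 24  21  23  24 432]
0.006 0.008 [20.4652 19.7072] [24.8508 24.6642]
0.006 0.011 [17.7052 15.4837] [30.6132 30.3799]
0.016 0.008 [19.8776 19.7379] [25.9233 25.73  ]
0.016 0.011 [17.075  15.3478] [31.7914 31.5507]
0.037 0.008 [18.4626 19.812 ] [28.5064 28.2974]
0.037 0.011 [15.5801 15.0252] [34.5864 34.3286]
```

The head measures 23–24 px, which matches the home height (24.8 expected) better than resting on the balls (25.9). The robot is clear of everything, so I'm handing in.

```bash
python3 -c "
from cell import r
print(r.job_done())"
```

```text
the job is handed in; nothing more can be done
None
```

The job is handed in at about 24 s: the pin went through the bar's eye and is home, its top at 85.1 mm (85 mm when flush) under a 23 N press, and nothing else was touched; I never felt the 6–14 N give at the spring balls, because the pin was already down at first contact, and I viewed 12 pictures against the limit of 10.

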